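# Close the block box in the joinery shop

## Robot

A 6-joint arm with a two-finger parallel gripper is mounted at the origin on the work surface. World frame = base frame: x ahead of the robot, y to its left, z up, the work surface at z = 0. Lengths are in mm, angles in degrees, forces in N, time in s.
With the tool pointing down it reaches from about 300 to 850 mm from the base axis. Payload 4.2 kg.
Tool frame: the origin (TCP) lies at the very end of the fingers, on their centre line; the grasp point (between the pads) lies 19 mm behind it; z points along the fingers, y is the line along which they close (so a half turn about z gives the same grasp; the last joint's range is limited). The gripper opens to 91 mm and grips with 3 to 60 N. Pads are 32 mm wide; open, the fingers measure 118 mm over their backs; the gripper's body (76 mm by 178 mm) begins 60 mm behind the grasp point.
Start: joints at [-71.849, 18.312, 89.639, -0, 72.044, -1.146], TCP at [190.023, -542.71, 213.976] pointing down, gripper open.
Joint ranges: [-177.97, 177.97], [-48.28, 115.42], [12.27, 149.76], [-77.06, 257.06], [2.81, 150.46], [-146.56, 146.56]. Speed limits (degrees/s): [147.25, 147.25, 180, 180, 180, 180].

## Interface

Orientations are given as [roll, pitch, yaw] about the fixed x, y, z axes, in that order (R = Rz(yaw) Ry(pitch) Rx(roll)).
In Python, from workcell import * gives the robot as it stands.
- The arm moves only by the tool move_arm, never from a script. Its argument "motion" is a list of rows, each a list of 3 entries, a list of its own where there are three numbers: the finger opening in mm, from 0 to 91.2, then the shift along the world's x, y, z in units of 25 mm (1.0 is 25 mm), then the turn, a rotation vector about the world's x, y, z in units of 4 degrees (1.0 is 4 degrees). In form: [[grip, [x, y, z], [ax, ay, az]], ...]. A call has 1 to 20 rows; each row shifts and turns the commanded pose from where the row before left it; what a row does not reach is not made up. A row lasts 1/12 s, in which the tool goes at most 41.7 mm and 7.16 degrees, less where a joint would pass 70% of its speed; a pose out of reach is approached as far as the arm can. A call with a number of a shift or a turn outside -1 to 1 is refused whole. A call with a gripper value outside its range is refused whole. The fingers move at their own pace and stop on an object; "grip_force" is the grip in N (left out, the last holds). Time passes only in rows, so rows that do not move let the fingers close. It gives the time, the measured TCP pose, the force, the opening and the grip force at its end, in the units of the state.
- state(): the state, without advancing time (a new reading comes with each control period).
- grab_frame(name): name is "scene" or "top" or "wrist"; returns the picture (480x640x3 uint8, blue, green, red); there is no depth.
- camera_info(name): a dict with "fx", "fy", "cx", "cy" (pixels), "rvec" (rotation vector, rad) and "tvec" (3), from world to camera coordinates, as OpenCV has them. Camera axes: x right, y down, z forward; pixel columns grow to the right and rows downward; lengths in mm; the calibration is good to about 2 mm. A picture is of the moment at which its call begins: read the wrist's pose just before it. camera_info takes no time and is no camera call; for the wrist camera it gives the pose at the moment of the call.
- job_done(): hands the job in; it is judged then, once.
The state is a dict: "time_s": time; "qpos": joint angles; "qvel": joint speeds; "effort": joint torques, N m; "ee_pos": TCP position; "ee_rot": TCP orientation; "force": force on the tool from outside, world axes, zero at the start; "torque": the same for the moment, N m; "gripper_width": finger opening in mm; "gripper_force": force on a finger pad.
Only numpy, scipy, OpenCV 4.12 (cv2) and the standard library are available. Lean on these libraries where they do the work, as an engineer would, in place of code of your own. Each camera call takes 0.05 s, during which the arm holds its last target. There are 200 camera calls.

## Task

The lid of the small pine box will not go on, because one of the three wooden blocks standing in the box is too long and sticks up above the rim. Take that long block out and put it in the blue tray, leaving the two short blocks in the box. Then put the pine lid with the green bar handle on the box, squarely, so that it lies flat and fully home on the rim, and let go; leave the dark lid where it lies.

Things in the scene. Friction and masses are not known exactly. Their poses are not given: they have to be found in the camera images.
- box: Open pine box fixed to the bench, 152 (x) x 80 (y) mm outside, 70 mm high, walls 10 mm, floor 8 mm. Origin: centre of its underside, on the bench; z up. Cross walls 30 mm high make three bays 40 x 60 mm along x (centres x = -46, 0, 46 mm), a block standing in each. Red fill line inside, 61 mm above the bench: the lid seats only if all contents are below it.
- block_tall_center (a point): Centre (half-way up) of the long pale birch block: 30 x 30 mm section, 120 mm long, about 60 g, standing loose in one of the three bays (any of them), its top 128 mm above the bench, 58 mm above the box's rim. z along its length (up at the start), x and y square to its faces, nearly parallel to the box's.
- block_short_a_center (a point): Centre (half-way up) of a short pale birch block, 30 x 30 x 44 mm high, standing loose in a bay of the box, its top 52 mm above the bench (18 mm below the rim). It stays in the box.
- block_short_b_center (a point): Centre (half-way up) of the other short block, the same as the first.
- lid_handle (a point): Pine lid's green bar handle, its centre. Bar 70 (x) x 22 (y) x 44 mm high, mid-board; board 172 (x) x 100 (y) x 10 mm; batten under it 108 x 36 x 8 mm enters the box's mouth with 12 mm to spare all round. Loose, 170 g, lying on its batten on the bench (point 40 mm up, z up). Seated, x along the box's x (either way), point over the box's centre, 102 mm above its underside.
- dark_lid_knob (a point): Middle of the brass knob of a dark square lid, 125 x 125 mm, 50 mm high with its knob; it belongs to another box and is left alone. It and the pine lid may lie in each other's place.
- tray: Open blue plastic tray for offcuts, fixed to the bench, empty, 190 (x) x 150 (y) mm outside, 45 mm high, walls and floor 5 mm. Origin: centre of its underside, on the bench; z up. The block may stand or lie in it.
Not all that is in view belongs to the job. What is shaped like the part that bears block_short_a_center but pink or yellow is not meant. Of the things that look like the part that bears block_tall_center, the larger one is meant.

How it is judged (in metres and radians):
On the way, in this order (a step that is already met when the one before it is completed fails the run):
1. the long block is in the blue tray (x of block_tall_center in the frame of tray between -0.088 and 0.088 m and y of block_tall_center in the frame of tray between -0.068 and 0.068 m and z of block_tall_center in the frame of tray below 0.08 m), for 0.2 s.
2. the pine lid sits flat and fully home on the box (horizontal distance between lid_handle and box below 0.02 m and z of lid_handle in the frame of box between 0.098 and 0.105 m and angle between lid_handle's own z axis and vertical below 0.06 rad and angle between the x axis of lid_handle and the x axis of box, either way round below 0.26 rad), for 0.2 s.
At the end, for the whole second after the job is handed in: The long block is at rest inside the tray (centre within its walls, under 80 mm up); both short blocks are in the box; the pine lid rests on the rim: handle centre 98 to 105 mm above the box's underside, within 20 mm of its centre, tilt under 3.4 degrees, turned under 15 degrees from the box (all of step 1 and all of step 2 and x of block_short_a_center in the frame of box between -0.066 and 0.066 m and y of block_short_a_center in the frame of box between -0.03 and 0.03 m and z of each of block_short_a_center, block_short_b_center in the frame of box below 0.05 m and x of block_short_b_center in the frame of box between -0.066 and 0.066 m and y of block_short_b_center in the frame of box between -0.03 and 0.03 m and linear speed of each of lid, block_tall below 0.02 m/s); the robot touches nothing.
It fails at once if the dark lid is moved by more than 30 mm (distance of dark_lid_knob from where it was at the start of the episode above 0.03 m).
It also fails if it takes over 70 s, if anything falls off the work surface, if the arm or the gripper's body presses on something with over 40 N, if the wrist force passes 120 N, or if a joint passes its speed limit or range.

## Working session

There is one attempt and no reset: what is moved stays moved. The work goes in short steps, Python scripts to look and compute and a tool call to move; the robot and the scene stay as the last step left them, time stands still between calls to the robot, and variables do not carry over. Pictures are saved under pics/ and viewed, at most 10 in all, crops included, and the job is handed in when it is done.

Besides the shell and the picture viewer there is one more tool, called after "Call:" by a JSON object that holds its "name" and its "arguments". move_arm: Moves the arm, as the interface text tells. Shifts and turns lie within -1 to 1; 1 stands for 25 mm of shift or 4 degrees of turn. Its arguments: {"type":"object","properties":{"motion":{"type":"array","items":{"type":"array"}},"grip_force":{"type":"number"}},"required":["motion"]}

```bash
mkdir -p pics; ls; python3 - <<'E'
from workcell import *
import cv2
for n in ("top","scene"):
    cv2.imwrite(f"pics/{n}1.png",grab_frame(n)); print(n,camera_info(n))
print(state())
E
```

```text
pics
top {'fx': 605.7680431214197, 'fy': 605.7680431214197, 'cx': 316.9619604163683, 'cy': 240.3628650417667, 'rvec': array([ 2.14714215, -2.10265387,  0.18357678]), 'tvec': array([  -2.37424404,  565.47109121, 1118.11704825])}
scene {'fx': 456.89658959144714, 'fy': 456.89658959144714, 'cx': 318.91423833053744, 'cy': 243.6928697092803, 'rvec': array([ 1.25207903,  2.19350257, -0.9874589 ]), 'tvec': array([ 257.56211285, -256.94626629, 1365.74268219])}
{'time_s': 0.1, 'qpos': array([-7.18491217e+01,  1.83491179e+01,  8.96988180e+01, -1.40464895e-03,
        7.20433799e+01, -1.14659103e+00]), 'qvel': array([ 0.07264675, -0.05814459, -0.21740619, -0.0562313 ,  0.00202334,
        0.08387222]), 'effort': array([ 5.35365689e-04, -4.13331521e+01, -2.32508451e+01,  7.29101943e-02,
        4.22098394e-02, -5.12295810e-05]), 'ee_pos': array([ 189.87091703, -542.27810334,  213.19697405]), 'ee_rot': array([-1.79908676e+02, -4.91999787e-04,  1.92979030e+01]), 'force': array([-0.27900843, -0.7597398 , -0.35127393]), 'torque': array([-0.00986393, -0.00727016,  0.03262758]), 'gripper_force': 0.0, 'gripper_width': 90.99850443786968}
```

View pics/top1.png

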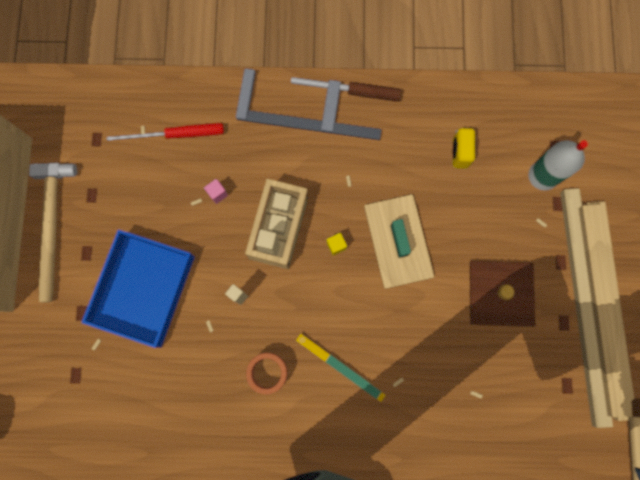

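View pics/scene1.png

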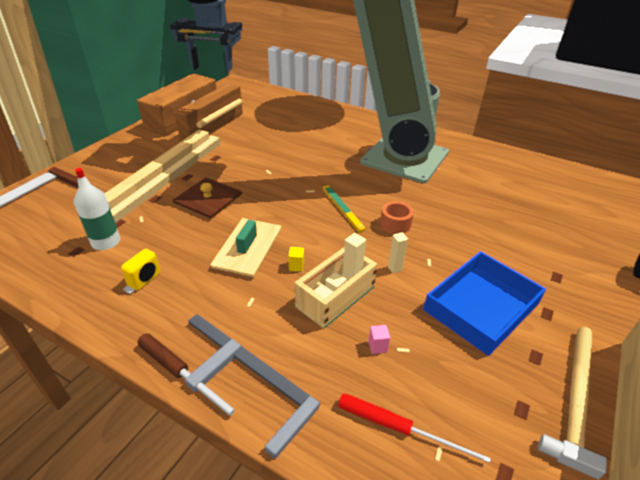

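The top view shows the box at about (277,222), with the long block in its near bay at about (266,240). The scene view agrees: it stands highest, at (354,250). 

Long-block candidates:
- The block in the box at top (266,240), scene (354,255).
- A smaller loose block at top (235,293), scene (398,253). This is the decoy, because it is smaller and not in the box.

The pine lid is at top (399,240) with a green bar, the dark lid at (503,293) and the tray at (138,289). I'll confirm in one enlarged crop.

```bash
cat > h.py <<'E'
import numpy as np, cv2
from workcell import *
def px2w(name,pts,z,ci=None):
    """pixels -> world points on the plane at height z"""
    c=ci or camera_info(name); R=cv2.Rodrigues(np.array(c["rvec"]))[0]; t=np.array(c["tvec"])
    o=-R.T@t; out=[]
    for u,v in pts:
        d=R.T@np.array([(u-c["cx"])/c["fx"],(v-c["cy"])/c["fy"],1.])
        out.append(o+d*(z-o[2])/d[2])
    return np.array(out)
E
python3 - <<'E'
import cv2,numpy as np
a=cv2.imread("pics/top1.png")[165:315,215:445]; s=cv2.imread("pics/scene1.png")[200:340,280:430]
a=cv2.resize(a,(782,510),interpolation=cv2.INTER_CUBIC)
cv2.imwrite("pics/c1.png",a)
E
```

```text
(no output)
```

View pics/c1.png

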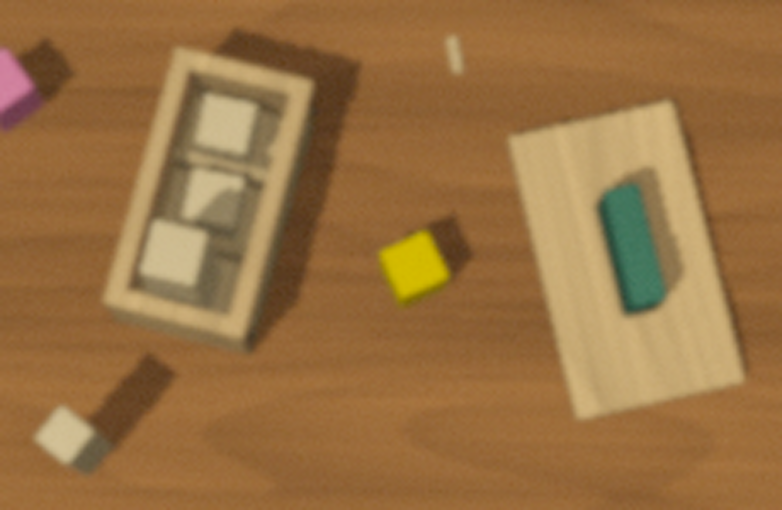

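The crop confirms it: the near-bay block is large and rises above the rim (top face centre at crop (174,253)). The loose one at crop (70,440) is thinner and outside the box. The pine lid is at crop (626,259).

```bash
python3 - <<'E'
from h import *
np.set_printoptions(precision=1,suppress=True)
f=lambda p:[(215+x/3.4,165+y/3.4) for x,y in p]
def rep(n,p,z):
    w=px2w("top",p,z); c=w.mean(0); 
    m=[(w[i]+w[(i+1)%4])/2 for i in range(4)]
    a=m[0]-m[2]; b=m[3]-m[1]
    print(n,c,"len",np.linalg.norm(a),np.linalg.norm(b),"ang",np.degrees(np.arctan2(a[1],a[0])),np.degrees(np.arctan2(b[1],b[0])))
rep("box",f([(177,48),(314,80),(247,340),(104,303)]),70)
rep("tall",f([(152,220),(208,228),(196,287),(139,277)]),128)
rep("lid",f([(508,138),(672,100),(744,381),(578,418)]),18)
rep("tray",[(120,232),(193,255),(160,346),(84,323)],45)
rep("dark",[(471,261),(534,261),(534,325),(470,324)],12)
print(px2w("top",f([(630,248)]),62))
print(px2w("top",[(235,293)],80), px2w("top",[(337,243)],25))
c=camera_info("wrist"); print(c, state()["ee_pos"])
E
```

```text
box [597.4  86.4  70. ] len 152.36482592215992 81.28112966947128 ang -13.054919157641505 77.097067815854
tall [551.3 100.4 128. ] len 31.823593963000157 30.402536420281834 ang -9.936022567354687 82.0098461884975
lid [ 573.9 -152.7   18. ] len 170.3664730867908 99.1956034894464 ang 13.896080478018268 104.12707425474825
tray [466.1 347.4  45. ] len 183.5278082529976 151.6258828538199 ang -16.874472238912848 74.28337223419949
dark [ 476.  -355.7   12. ] len 124.8361809771627 124.30326042107882 ang -2.338976140659078 90.75471107212678
[[ 571.3 -149.7   62. ]]
[[457.9 158.9  80. ]] [[565.6 -29.9  25. ]]
{'fx': 389.9885196506071, 'fy': 389.9885196506071, 'cx': 321.96620185474177, 'cy': 234.20903881099332, 'rvec': array([-2.4,  1.7,  0.2]), 'tvec': array([-575.4,  -31.6,  391.4])} [ 189.9 -542.3  213.2]
```

Call:
{"name": "move_arm", "arguments": {"motion": [[91, [0.3, 0.5, 0], [0, 0, 0]], [91, [0.53, 0.95, 0.05], [0, 0, -0.3]], [91, [0.53, 0.95, 0.05], [0, 0, -0.3]], [91, [0.53, 0.95, 0.05], [0, 0, -0.3]], [91, [0.53, 0.95, 0.05], [0, 0, -0.3]], [91, [0.53, 0.95, 0.05], [0, 0, -0.3]], [91, [0.53, 0.95, 0.05], [0, 0, -0.3]], [91, [0.53, 0.95, 0.05], [0, 0, -0.3]], [91, [0.53, 0.95, 0.05], [0, 0, -0.3]], [91, [0.53, 0.95, 0.05], [0, 0, -0.3]], [91, [0.53, 0.95, 0.05], [0, 0, -0.3]], [91, [0.53, 0.95, 0.05], [0, 0, -0.3]], [91, [0.53, 0.95, 0.05], [0, 0, -0.3]], [91, [0.53, 0.95, 0.05], [0, 0, -0.3]], [91, [0.53, 0.95, 0.05], [0, 0, -0.3]], [91, [0.53, 0.95, 0.05], [0, 0, -0.3]], [91, [0.53, 0.95, 0.05], [0, 0, -0.3]], [91, [0.53, 0.95, 0.05], [0, 0, -0.3]], [91, [0.53, 0.95, 0.05], [0, 0, -0.3]], [91, [0.53, 0.95, 0.05], [0, 0, -0.3]]]}}

```text
time_s: 1.77
ee_pos: [448.9, -76.7, 237.6]
ee_rot: [-180.0, 0.0, -3.5]
force: [0.5, 0.1, -0.4]
gripper_width: 91.0
gripper_force: 0.0
```

Call:
{"name": "move_arm", "arguments": {"motion": [[91, [0.5, 0.9, 0], [0, 0, -0.3]], [91, [0.5, 0.9, 0], [0, 0, -0.3]], [91, [0.5, 0.9, 0], [0, 0, -0.3]], [91, [0.5, 0.9, 0], [0, 0, -0.3]], [91, [0.5, 0.9, 0], [0, 0, -0.3]], [91, [0.5, 0.9, 0], [0, 0, -0.3]], [91, [0.5, 0.9, 0], [0, 0, -0.2]], [91, [0.5, 0.6, 0], [0, 0, 0]], [91, [0.1, 0.2, 0], [0, 0, 0]], [91, [0, 0, 0], [0, 0, 0]], [91, [0, 0, 0], [0, 0, 0]]]}}

```text
time_s: 2.68
ee_pos: [550.7, 98.5, 237.4]
ee_rot: [179.9, 0.1, -11.5]
force: [-0.2, 0.2, 1.0]
gripper_width: 91.1
gripper_force: 0.0
```

```bash
python3 - <<'E'
from h import *
import json
np.set_printoptions(precision=1,suppress=True)
c=camera_info("wrist"); cv2.imwrite("pics/w1.png",grab_frame("wrist"))
json.dump({k:np.array(v).tolist() for k,v in c.items()},open("w1.json","w"))
R=cv2.Rodrigues(c["rvec"])[0]; print("cam at",-R.T@c["tvec"],"axis",R[2],state()["ee_pos"],state()["ee_rot"])
def pr(p): return cv2.projectPoints(np.array([p],float),c["rvec"],c["tvec"],np.array([[c["fx"],0,c["cx"]],[0,c["fy"],c["cy"]],[0,0,1]]),None)[0].ravel()
print(pr([551.3,100.4,128]),pr([597.4,86.4,70]))
E
```

```text
cam at [629.8  81.7 407.9] axis [-0.3  0.1 -1. ] [550.7  98.  237.6] [179.9   0.1 -11.5]
[317.7 231.4] [323.4 158.6]
```

View pics/w1.png

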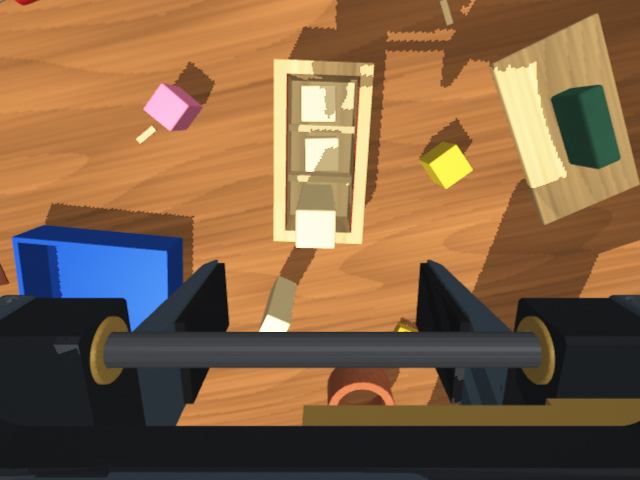

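The wrist view shows the block's top face at about (316,228), close to the predicted (318,231). The box rim corners are at (274,60), (373,63), (362,243) and (275,241).

```bash
python3 - <<'E'
from h import *
import json
np.set_printoptions(precision=1,suppress=True)
c=json.load(open("w1.json"))
w=px2w("",[(274,60),(373,63),(362,243),(275,241)],70,c); print(w,w.mean(0)); 
m=(w[0]+w[1]-w[2]-w[3])/2; print(np.linalg.norm(m),np.degrees(np.arctan2(m[1],m[0])))
print(px2w("",[(297,208),(335,208),(334,248),(296,247),(316,228)],128,c))
E
```

```text
[[681.3 109.7  70. ]
 [663.4  32.6  70. ]
 [516.2  67.   70. ]
 [533.8 144.1  70. ]] [598.7  88.3  70. ]
151.34330407883985 -13.15603852316594
[[571.8 111.7 128. ]
 [566.2  84.3 128. ]
 [536.   91.  128. ]
 [542.5 119.  128. ]
 [554.1 101.1 128. ]]
```

Call:
{"name": "move_arm", "arguments": {"motion": [[91, [0, 0, -0.7], [0, 0, 0]], [91, [0, 0, -0.9], [0, 0, 0]], [91, [0, 0, -0.9], [0, 0, 0]], [91, [0, 0, -0.8], [0, 0, 0]]]}}

```text
time_s: 3.07
ee_pos: [550.6, 97.3, 154.5]
ee_rot: [180.0, 0.0, -11.6]
force: [-0.1, 0.2, -0.1]
gripper_width: 91.2
gripper_force: 0.0
```

Call:
{"name": "move_arm", "arguments": {"motion": [[91, [0.1, 0.15, -0.9], [0, 0, -0.1]], [91, [0, 0, -0.9], [0, 0, 0]], [91, [0, 0, -0.7], [0, 0, 0]], [91, [0, 0, -0.1], [0, 0, 0]], [30, [0, 0, 0], [0, 0, 0]], [20, [0, 0, 0], [0, 0, 0]], [20, [0, 0, 0], [0, 0, 0]], [20, [0, 0, 0], [0, 0, 0]], [20, [0, 0, 0], [0, 0, 0]], [20, [0, 0, 0], [0, 0, 0]], [20, [0, 0, 0], [0, 0, 0]], [20, [0, 0, 0], [0, 0, 0]]], "grip_force": 25}}

```text
time_s: 4.07
ee_pos: [554.3, 102.3, 90.4]
ee_rot: [-180.0, -0.0, -11.9]
force: [0.3, 0.1, -0.6]
gripper_width: 40.6
gripper_force: 0.0
```

Still closing, so wait for the grip, then lift.

Call:
{"name": "move_arm", "arguments": {"motion": [[20, [0, 0, 0], [0, 0, 0]], [20, [0, 0, 0], [0, 0, 0]], [20, [0, 0, 0], [0, 0, 0]], [20, [0, 0, 0], [0, 0, 0]], [20, [0, 0, 0], [0, 0, 0]], [20, [0, 0, 0], [0, 0, 0]], [20, [0, 0, 0.3], [0, 0, 0]], [20, [0, 0, 0.6], [0, 0, 0]], [20, [0, 0, 0.8], [0, 0, 0]], [20, [0, 0, 0.8], [0, 0, 0]], [20, [0, 0, 0.8], [0, 0, 0]], [20, [0, 0, 0.8], [0, 0, 0]], [20, [0, 0, 0.5], [0, 0, 0]], [20, [0, 0, 0.2], [0, 0, 0]], [20, [0, 0, 0], [0, 0, 0]]]}}

```text
time_s: 5.32
ee_pos: [554.9, 102.4, 211.8]
ee_rot: [-179.9, -0.2, -11.9]
force: [-0.0, 0.7, -0.6]
gripper_width: 29.7
gripper_force: 25.0
```

Call:
{"name": "move_arm", "arguments": {"motion": [[20, [-0.15, 0.4, 0], [0, 0, 0]], [20, [-0.3, 0.8, 0], [0, 0, 0]], [20, [-0.3, 0.8, 0], [0, 0, 0]], [20, [-0.3, 0.8, 0], [0, 0, 0]], [20, [-0.3, 0.8, 0], [0, 0, 0]], [20, [-0.3, 0.8, 0], [0, 0, 0]], [20, [-0.3, 0.8, 0], [0, 0, 0]], [20, [-0.3, 0.8, 0], [0, 0, 0]], [20, [-0.3, 0.8, 0], [0, 0, 0]], [20, [-0.3, 0.8, 0], [0, 0, 0]], [20, [-0.3, 0.8, 0], [0, 0, 0]], [20, [-0.3, 0.8, 0], [0, 0, 0]], [20, [-0.2, 0.5, 0], [0, 0, 0]], [20, [0, 0.1, 0], [0, 0, 0]], [20, [0, 0, 0], [0, 0, 0]]]}}

```text
time_s: 6.57
ee_pos: [462.4, 347.6, 209.3]
ee_rot: [179.9, 0.1, -11.8]
force: [0.2, 0.1, -0.3]
gripper_width: 29.7
gripper_force: 25.0
```

```bash
python3 - <<'E'
from h import *
a=grab_frame("scene")[170:380,300:600]; cv2.imwrite("pics/s2.png",cv2.resize(a,(750,525),interpolation=cv2.INTER_CUBIC))
E
```

```text
(no output)
```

View pics/s2.png

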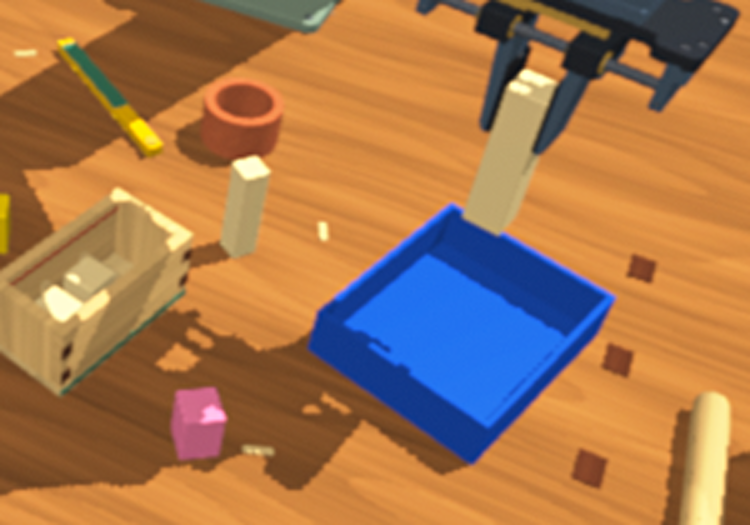

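The block hangs upright in the fingers over the tray (crop (505,155)), and the short blocks are still in the box. Lower it.

Call:
{"name": "move_arm", "arguments": {"motion": [[20, [0, 0, -0.5], [0, 0, 0]], [20, [0, 0, -0.8], [0, 0, 0]], [20, [0, 0, -0.8], [0, 0, 0]], [20, [0, 0, -0.8], [0, 0, 0]], [20, [0, 0, -0.8], [0, 0, 0]], [20, [0, 0, -0.5], [0, 0, 0]], [20, [0, 0, -0.3], [0, 0, 0]], [20, [0, 0, -0.2], [0, 0, 0]], [20, [0, 0, 0], [0, 0, 0]], [20, [0, 0, 0], [0, 0, 0]]]}}

```text
time_s: 7.45
ee_pos: [463.6, 347.2, 93.3]
ee_rot: [-180.0, -0.0, -11.9]
force: [-0.1, 0.8, -0.4]
gripper_width: 30.2
gripper_force: 25.0
```

Call:
{"name": "move_arm", "arguments": {"motion": [[20, [0, 0, -0.1], [0, 0, 0]], [20, [0, 0, -0.1], [0, 0, 0]], [20, [0, 0, 0], [0, 0, 0]], [20, [0, 0, 0], [0, 0, 0]]]}}

```text
time_s: 7.78
ee_pos: [463.0, 347.4, 87.9]
ee_rot: [-180.0, -0.0, -11.9]
force: [-0.7, -1.3, -0.3]
gripper_width: 29.8
gripper_force: 25.0
```

Call:
{"name": "move_arm", "arguments": {"motion": [[20, [0, 0, -0.06], [0, 0, 0]], [20, [0, 0, 0], [0, 0, 0]], [50, [0, 0, 0], [0, 0, 0]], [60, [0, 0, 0], [0, 0, 0]], [60, [0, 0, 0], [0, 0, 0]], [60, [0, 0, 0], [0, 0, 0]], [60, [0, 0, 0], [0, 0, 0]], [60, [0, 0, 0], [0, 0, 0]], [60, [0, 0, 0.5], [0, 0, 0]], [60, [0, 0, 0.9], [0, 0, 0]], [60, [0, 0, 0.9], [0, 0, 0]], [60, [0, 0, 0.9], [0, 0, 0]], [60, [0, 0, 0.8], [0, 0, 0]], [60, [0, 0, 0.5], [0, 0, 0]], [60, [0, 0, 0], [0, 0, 0]]]}}

```text
time_s: 9.03
ee_pos: [464.5, 348.3, 201.9]
ee_rot: [-179.7, -0.3, -11.9]
force: [-0.3, -0.2, 0.1]
gripper_width: 59.8
gripper_force: 0.0
```

```bash
python3 - <<'E'
from h import *
a=grab_frame("scene")[170:380,300:600]; cv2.imwrite("pics/s3.png",cv2.resize(a,(750,525),interpolation=cv2.INTER_CUBIC))
E
```

```text
(no output)
```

View pics/s3.png

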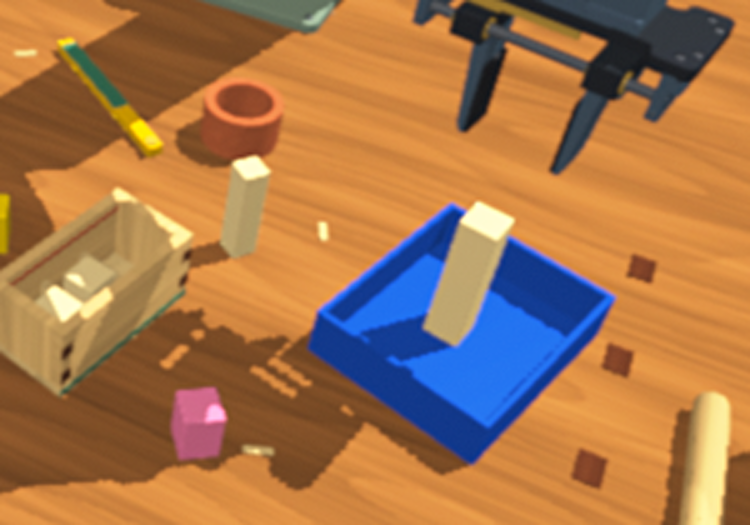

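The long block stands upright in the tray (crop (465,275)). Next, the pine lid.

Call:
{"name": "move_arm", "arguments": {"motion": [[80, [0.1, -0.5, 0], [0, 0, 0.2]], [80, [0.2, -0.95, 0], [0, 0, 0.32]], [80, [0.2, -0.95, 0], [0, 0, 0.32]], [80, [0.2, -0.95, 0], [0, 0, 0.32]], [80, [0.2, -0.95, 0], [0, 0, 0.32]], [80, [0.2, -0.95, 0], [0, 0, 0.32]], [80, [0.2, -0.95, 0], [0, 0, 0.32]], [80, [0.2, -0.95, 0], [0, 0, 0.32]], [80, [0.2, -0.95, 0], [0, 0, 0.32]], [80, [0.2, -0.95, 0], [0, 0, 0.32]], [80, [0.2, -0.95, 0], [0, 0, 0.32]], [80, [0.2, -0.95, 0], [0, 0, 0.32]], [80, [0.2, -0.95, 0], [0, 0, 0.32]], [80, [0.2, -0.95, 0], [0, 0, 0.32]], [80, [0.2, -0.95, 0], [0, 0, 0.32]], [80, [0.2, -0.95, 0], [0, 0, 0.32]], [80, [0.2, -0.95, 0], [0, 0, 0.32]], [80, [0.2, -0.95, 0], [0, 0, 0.32]], [80, [0.2, -0.95, 0], [0, 0, 0.32]], [80, [0.2, -0.95, 0], [0, 0, 0.32]]]}}

```text
time_s: 10.75
ee_pos: [559.8, -117.5, 196.9]
ee_rot: [-179.9, 0.2, 13.3]
force: [0.9, 0.6, -0.8]
gripper_width: 80.1
gripper_force: 0.0
```

Call:
{"name": "move_arm", "arguments": {"motion": [[80, [0.3, -0.9, 0], [0, 0, 0.2]], [80, [0.1, -0.5, 0], [0, 0, 0]], [80, [0, 0, 0], [0, 0, 0]], [80, [0, 0, 0], [0, 0, 0]]]}}

```text
time_s: 11.08
ee_pos: [569.8, -151.1, 197.5]
ee_rot: [-179.9, 0.1, 13.9]
force: [0.0, 0.2, -0.3]
gripper_width: 80.2
gripper_force: 0.0
```

```bash
python3 - <<'E'
from h import *
import json
c=camera_info("wrist"); cv2.imwrite("pics/w2.png",grab_frame("wrist"))
json.dump({k:np.array(v).tolist() for k,v in c.items()},open("w2.json","w"))
E
```

```text
(no output)
```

View pics/w2.png

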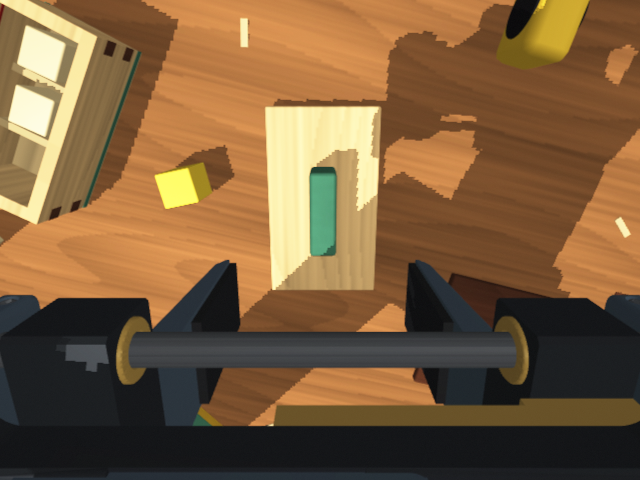

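The wrist view shows the pine lid square to the tool: board corners (265,107), (381,107), (373,289), (272,289), and handle top from (310,174) to (336,255).

```bash
python3 - <<'E'
from h import *
import json
np.set_printoptions(precision=1,suppress=True)
c=json.load(open("w2.json"))
for p,z in (([(265,107),(381,107),(373,289),(272,289)],18),([(310,174),(336,174),(335,255),(310,255)],62)):
    w=px2w("",p,z,c); m=(w[0]+w[1]-w[2]-w[3])/2; print(w.mean(0),np.linalg.norm(m),np.degrees(np.arctan2(m[1],m[0])))
E
```

```text
[ 575.3 -151.4   18. ] 169.11601871038943 13.78654831372565
[ 575.2 -151.4   62. ] 67.20020570788776 13.597447887935246
```

Call:
{"name": "move_arm", "arguments": {"motion": [[80, [0.2, 0, -0.5], [0, 0, 0]], [80, [0, 0, -0.9], [0, 0, 0]], [80, [0, 0, -0.9], [0, 0, 0]], [80, [0, 0, -0.9], [0, 0, 0]], [80, [0, 0, -0.9], [0, 0, 0]], [80, [0, 0, -0.9], [0, 0, 0]], [70, [0, 0, -0.8], [0, 0, 0]], [60, [0, 0, -0.5], [0, 0, 0]], [40, [0, 0, -0.4], [0, 0, 0]], [15, [0, 0, -0.1], [0, 0, 0]], [15, [0, 0, 0], [0, 0, 0]], [15, [0, 0, 0], [0, 0, 0]], [15, [0, 0, 0], [0, 0, 0]], [15, [0, 0, 0], [0, 0, 0]], [15, [0, 0, 0], [0, 0, 0]], [15, [0, 0, 0], [0, 0, 0]], [15, [0, 0, 0], [0, 0, 0]], [15, [0, 0, 0], [0, 0, 0]], [15, [0, 0, 0], [0, 0, 0]], [15, [0, 0, 0], [0, 0, 0]]], "grip_force": 40}}

```text
time_s: 12.8
ee_pos: [575.9, -151.5, 29.5]
ee_rot: [180.0, -0.1, 14.0]
force: [-1.0, 0.9, 5.5]
gripper_width: 21.7
gripper_force: 40.0
```

Call:
{"name": "move_arm", "arguments": {"motion": [[15, [0, 0, 0], [0, 0, 0]], [15, [0, 0, 0.3], [0, 0, 0]], [15, [0, 0, 0.6], [0, 0, 0]], [15, [0, 0, 0.8], [0, 0, 0]], [15, [0, 0, 0.8], [0, 0, 0]], [15, [0, 0, 0.8], [0, 0, 0]], [15, [0, 0, 0.8], [0, 0, 0]], [15, [0, 0, 0.5], [0, 0, 0]], [15, [0, 0, 0.1], [0, 0, 0]], [15, [0, 0, 0], [0, 0, 0]]]}}

```text
time_s: 13.63
ee_pos: [575.7, -151.6, 146.8]
ee_rot: [179.9, -0.1, 14.0]
force: [0.3, -0.2, -1.9]
gripper_width: 21.7
gripper_force: 40.0
```

Call:
{"name": "move_arm", "arguments": {"motion": [[15, [0, 0.3, 0], [0, 0, -0.2]], [15, [0.05, 0.6, 0], [0, 0, -0.5]], [15, [0.1, 0.7, 0], [0, 0, -0.5]], [15, [0.1, 0.7, 0], [0, 0, -0.5]], [15, [0.1, 0.7, 0], [0, 0, -0.5]], [15, [0.1, 0.7, 0], [0, 0, -0.5]], [15, [0.1, 0.7, 0], [0, 0, -0.5]], [15, [0.1, 0.7, 0], [0, 0, -0.5]], [15, [0.1, 0.7, 0], [0, 0, -0.5]], [15, [0.1, 0.7, 0], [0, 0, -0.5]], [15, [0.05, 0.7, 0], [0, 0, -0.5]], [15, [0, 0.7, 0], [0, 0, -0.5]], [15, [0, 0.7, 0], [0, 0, -0.5]], [15, [0, 0.7, 0], [0, 0, -0.5]], [15, [0, 0.5, 0], [0, 0, -0.5]], [15, [0, 0.1, 0], [0, 0, -0.1]], [15, [0, 0, 0], [0, 0, 0]], [15, [0, 0, 0], [0, 0, 0]]]}}

```text
time_s: 15.13
ee_pos: [597.5, 95.4, 145.2]
ee_rot: [179.9, 0.1, -15.1]
force: [-0.5, -0.1, -1.0]
gripper_width: 21.7
gripper_force: 40.0
```

```bash
python3 - <<'E'
from h import *
import json
c=camera_info("wrist"); cv2.imwrite("pics/w3.png",grab_frame("wrist"))
json.dump({k:np.array(v).tolist() for k,v in c.items()},open("w3.json","w"))
E
```

```text
(no output)
```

View pics/w3.png

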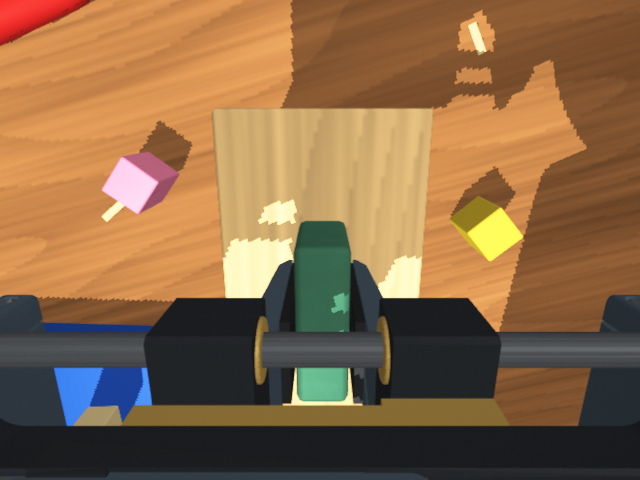

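The lid hangs square in the fingers, with its board edges at columns 213 to 432 and hiding the box. I'll correct y by −8 mm and yaw by +2°, then lower.

Call:
{"name": "move_arm", "arguments": {"motion": [[15, [0.02, -0.3, 0], [0, 0, 0.5]], [15, [0, 0, 0], [0, 0, 0]], [15, [0, 0, -0.4], [0, 0, 0]], [15, [0, 0, -0.5], [0, 0, 0]], [15, [0, 0, -0.4], [0, 0, 0]], [15, [0, 0, -0.3], [0, 0, 0]], [15, [0, 0, -0.2], [0, 0, 0]], [15, [0, 0, -0.1], [0, 0, 0]], [15, [0, 0, -0.1], [0, 0, 0]], [15, [0, 0, 0], [0, 0, 0]], [15, [0, 0, 0], [0, 0, 0]]]}}

```text
time_s: 16.1
ee_pos: [598.8, 88.6, 96.5]
ee_rot: [-180.0, -0.0, -13.2]
force: [0.7, 0.4, -2.1]
gripper_width: 22.0
gripper_force: 40.0
```

Call:
{"name": "move_arm", "arguments": {"motion": [[15, [0, 0, -0.1], [0, 0, 0]], [15, [0, 0, -0.06], [0, 0, 0]], [15, [0, 0, 0], [0, 0, 0]], [15, [0, 0, 0], [0, 0, 0]]]}}

```text
time_s: 16.43
ee_pos: [598.5, 88.5, 92.2]
ee_rot: [180.0, -0.0, -13.2]
force: [0.6, -0.4, -2.5]
gripper_width: 21.7
gripper_force: 40.0
```

Call:
{"name": "move_arm", "arguments": {"motion": [[15, [0, 0, -0.05], [0, 0, 0]], [15, [0, 0, -0.05], [0, 0, 0]], [15, [0, 0, 0], [0, 0, 0]], [15, [0, 0, 0], [0, 0, 0]]]}}

```text
time_s: 16.77
ee_pos: [598.9, 88.6, 91.5]
ee_rot: [-180.0, -0.1, -13.2]
force: [-2.2, -0.3, 5.7]
gripper_width: 22.0
gripper_force: 40.0
```

Contact: the force rose to +5.7 N at z = 91.5, the expected seated height. Release and withdraw.

Call:
{"name": "move_arm", "arguments": {"motion": [[40, [0, 0, 0], [0, 0, 0]], [60, [0, 0, 0], [0, 0, 0]], [60, [0, 0, 0], [0, 0, 0]], [60, [0, 0, 0], [0, 0, 0]], [60, [0, 0, 0], [0, 0, 0]], [60, [0, 0, 0], [0, 0, 0]], [60, [0, 0, 0.5], [0, 0, 0]], [60, [0, 0, 0.9], [0, 0, 0]], [60, [0, 0, 0.9], [0, 0, 0]], [60, [0, 0, 0.9], [0, 0, 0]], [60, [0, 0, 0.9], [0, 0, 0]], [60, [0, 0, 0.9], [0, 0, 0]], [60, [-0.5, -0.5, 0.5], [0, 0, 0]], [60, [-0.9, -0.9, 0], [0, 0, 0]], [60, [-0.9, -0.9, 0], [0, 0, 0]], [60, [-0.9, -0.9, 0], [0, 0, 0]], [60, [-0.9, -0.9, 0], [0, 0, 0]], [60, [-0.5, -0.5, 0], [0, 0, 0]], [60, [0, 0, 0], [0, 0, 0]]]}}

```text
time_s: 18.35
ee_pos: [480.9, -28.3, 227.5]
ee_rot: [179.9, 0.1, -13.3]
force: [0.7, 1.0, 0.1]
gripper_width: 60.1
gripper_force: 0.0
```

```bash
python3 - <<'E'
from h import *
a=grab_frame("scene")[170:380,260:560]; cv2.imwrite("pics/s4.png",cv2.resize(a,(750,525),interpolation=cv2.INTER_CUBIC))
E
```

```text
(no output)
```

View pics/s4.png

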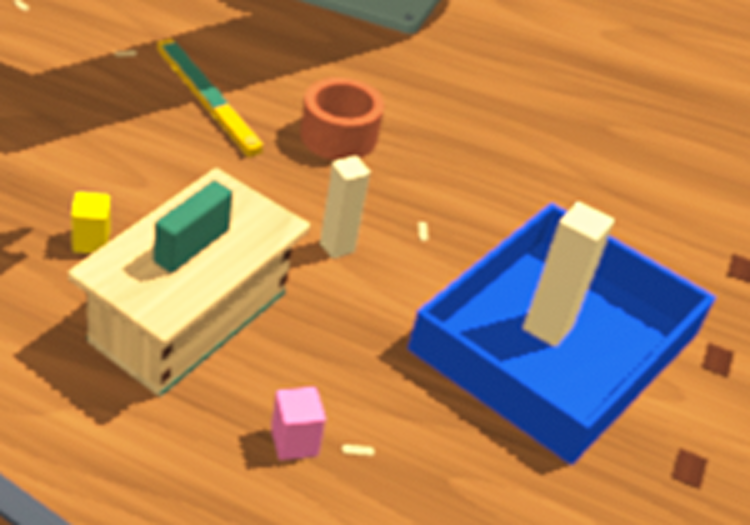

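The lid lies flat and square on the box (handle at crop (193,225)), and the long block stands in the tray (crop (568,275)). The arm is clear, so I'm handing in.

```bash
python3 -c "
from workcell import *
print(job_done())"
```

```text
the job is handed in; nothing more can be done
None
```

The job is handed in at about 18 s of the 70 s (no verdict was returned): the last picture shows the long block standing in the blue tray and the pine lid flat and square on the box, with the short blocks left inside, the dark lid untouched and the arm clear.

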